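Nest the exhaust cones and put their tray away under the bench shelf

TASK

Stand the loose tall exhaust cone over its twin in the black tray, wide end down: lower it gently and let go as soon as it sits, without dropping it or pressing it tight, so that the two come apart again. Then slide the tray straight into the free bay under the bench shelf, fully home against the rail at the back, with the nested cones upright and clear of the shelf. Leave the other parts on the bench where they are.

Things in the scene. Friction and masses are not known exactly. Their poses are not given: they have to be found in the camera images.
- cone_a_mid (a point): The loose exhaust cone to move: a bare steel reducer, open at both ends, standing wide end down, 130 mm tall, 0.3 kg. Foot: straight collar 80 mm across, 15 mm high; then a taper 75 mm high; top: straight collar 50 mm across and 40 mm high, 3 mm wall, the place to grip it. This point is on its axis, 65 mm above its foot; z is its axis, up.
- cone_b_mid (a point): The twin cone, same size and shape, standing wide end down in the tray. This point is on its axis, 65 mm above its foot. When the loose cone sits over it by its own weight it stands about 55 mm higher than this one, held where its taper meets the twin's top edge; the pair is then 185 mm tall.
- cone_a: The loose cone (see cone_a_mid); origin on its axis at the foot.
- cone_b: The twin cone (see cone_b_mid); origin on its axis at the foot.
- tray_handle (a point): Middle of the tray's handle: a straight level steel bar 10 mm thick and 100 mm long, 42 mm in front of the tray's front wall and 30 mm above the bench. x points from the handle into the tray, the way it slides in; y along the bar; z up.
- tray: Open black plastic parts tray, 240 mm long (x), 170 mm wide, 45 mm high, floor 5 mm, 0.5 kg (about 1.2 kg with all in it). Origin: centre of its underside, 162 mm along x from the middle of the handle. It slides on the bench. A flat pipe flange lies loose in its front half and rides along.
- bay_mouth (a point): Middle of the mouth of the free bay, on the bench below the shelf's front edge. x points straight into the bay, y along the edge, z up. The bay is about 260 mm wide; the shelf's underside is 215 mm above the bench. A rail 35 mm high crosses its back 195 mm in. With the tray's far end against the rail, 45 mm of the tray stays out and the middle of its handle is 87 mm in front of the mouth.
- riser: The bench shelf: a plywood board 540 x 220 mm on four grey steel legs, fixed to the bench, with stock on top and a black crate stored below it beside the free bay. Origin on the bench below the middle of the board, 110 mm further in (x) than bay_mouth and 110 mm to its -y side; same axes.
- stub: A bystander: leave it where it stands. A short steel reducer, 70 mm tall, 68 mm across at the foot and 54 mm at the top. Origin: centre of its foot.
- sleeve: A bystander: leave it where it stands. A straight upright steel tube, 100 mm tall, 58 mm across. Origin: centre of its foot.
- disc: A bystander: leave it where it stands. A brake disc lying flat, 132 mm across, 18 mm high at its hub. Origin: centre of its underside.
- shock: A bystander: leave it where it stands. A spring and damper unit lying on its side, 220 mm long (x), 60 mm wide and high. Origin: centre of its underside.
- spanner: A bystander: leave it where it stands. A steel spanner, 140 mm long, lying flat.
- bracket: A bystander: leave it where it stands. A cast aluminium engine bracket lying flat, 115 x 95 x 26 mm. Origin: centre of its underside.
There are look-alikes about, which are no part of the job. What is shaped like the cone_a but blue is not meant.

How it is judged (in metres and radians):
On the way:
1. the loose cone sits over its twin in the tray and has been let go, with the tray not yet under the shelf (z of cone_a_mid in the frame of cone_b_mid between 0.045 and 0.068 m and horizontal distance between cone_a_mid and cone_b_mid below 0.008 m and angle between each of cone_a_mid, cone_b_mid's own z axis and vertical below 0.1 rad and contact force between the fingers and cone_a below 0.1 N and linear speed of cone_a below 0.02 m/s and x of tray_handle in the frame of bay_mouth below -0.2 m), for 0.2 s.
At the end, for the whole second after the job is handed in: The loose cone sits over its twin, centred within 8 mm, 45 to 68 mm higher, both within about 6 degrees of upright, released and at rest; the tray is in the free bay, within 15 mm of the back rail and within 0.1 rad of straight (z of cone_a_mid in the frame of cone_b_mid between 0.045 and 0.068 m and horizontal distance between cone_a_mid and cone_b_mid below 0.008 m and angle between each of cone_a_mid, cone_b_mid's own z axis and vertical below 0.1 rad and contact force between the fingers and cone_a below 0.1 N and linear speed of cone_a below 0.02 m/s and x of tray_handle in the frame of bay_mouth above -0.102 m and angle between the x axis of tray_handle and the x axis of bay_mouth, either way round below 0.1 rad and y of tray_handle in the frame of bay_mouth between -0.05 and 0.05 m); the robot touches nothing.
It fails at once if the cones are pressed tight: over 60 N in all between their walls (a push of some 30 N) while the fingers are on the loose cone (contact force between cone_a and cone_b above 60 N and contact force between the fingers and cone_a above 2 N).
It fails at once if the loose cone is dropped on its twin (from some 10 mm or more: over 110 N between them) (contact force between cone_a and cone_b above 110 N).
It fails at once if a cone hits the shelf (contact force between any of cone_a, cone_b and riser above 1 N).
It fails at once if another part on the bench is shifted by more than 30 mm (distance of any of stub, sleeve, disc, shock, spanner, bracket from where it was at the start of the episode above 0.03 m).
It also fails if it takes over 64 s, if anything falls off the work surface, if the arm or the gripper's body presses on something with over 40 N, if the wrist force passes 120 N, or if a joint passes its speed limit or range.

ROBOT

A 6-joint arm with a two-finger parallel gripper is mounted at the origin on the work surface. World frame = base frame: x ahead of the robot, y to its left, z up, the work surface at z = 0. Lengths are in mm, angles in rad, forces in N, time in s.
With the tool pointing down it reaches from about 400 to 825 mm from the base axis. Payload 7 kg.
Tool frame: the origin (TCP) lies midway between the tips of the shut fingers; the grasp point (between the pads) lies 19 mm behind it; z points along the fingers, y is the direction in which the jaws open and shut (so a half turn about z gives the same grasp; the last joint's range is limited). The gripper opens to 85 mm and grips with 20 to 120 N. Pads are 22 mm wide; open, the fingers measure 114 mm over their backs; the gripper's body (76 mm by 85 mm) begins 54 mm behind the grasp point. The pads swing forward as they close: fully open they stand 13 mm farther back than shut.
Start: joints at [-0.937, 0.359, 0.012, 0, -1.224, -0.288], TCP at [228.764, -635.029, 231.302] pointing down, gripper open.
Joint ranges: [-3.07, 3.07], [-1.43, 2.12], [-1.02, 1.25], [-3.03, 1.67], [-3.05, -0], [-3.03, 3.03]. Speed limits (rad/s): [2.39, 2.39, 3.01, 3.14, 3.14, 3.14].

INTERFACE

Orientations are given as a rotation vector (axis times angle).
In Python, from workcell import env, optics, order gives the robot as it stands.
- The arm moves only by the shell command python3 -m handwheel 'ROWS' [FORCE]. ROWS is JSON, a list of rows, each a list of 3 entries, a list of its own where there are three numbers: the shift along the tool's x, y, z in cm, then the turn about the tool's z in rad, then the finger opening in cm, from 0 to 8.54. A call has 1 to 8 rows; each row is the pose to reach, as a shift and turn from the pose commanded when the call began, along the tool's axes at that moment; what a row does not reach only later rows make up. A row lasts 1/12 s, in which the tool goes at most 41.7 mm and 7.16 degrees, less where a joint would pass 70% of its speed; a pose out of reach is approached as far as the arm can. A call with a gripper value outside its range is refused whole. The fingers move at their own pace and stop on an object; FORCE is the grip in N (left out, the last holds). Time passes only in rows, so rows that repeat a pose let the fingers close. It gives the time, the measured TCP pose, the force and the opening at its end, in the units of the state.
- env.observe(): the state, without advancing time (a new reading comes with each control period).
- optics.read_camera(name): name is "side" or "top"; returns a dict with "img" (420x560x3 uint8, blue, green, red), "camera_matrix" (3x3 intrinsics, pixels), "pose" (4x4, takes a point from camera to world coordinates). Camera axes: x right, y up, looking along -z (the intrinsics and any distortion apply to the point x, -y, -z); pixel columns grow to the right and rows downward; lengths in mm; the calibration is good to about 2 mm. A picture is of the moment at which its call begins. There is no depth.
- order.hand_in(): hands the job in, once; it reports no verdict.
The state is a dict: "t": time; "q": joint angles; "dq": joint speeds; "effort": joint torques, N m; "position": TCP position; "tcp_rot": TCP orientation; "ft_force": force on the tool from outside, world axes, zero at the start; "torque": the same for the moment, N m; "finger_gap": finger opening in mm.
Only numpy, scipy, OpenCV 4.12 (cv2) and the standard library are available. Lean on these libraries where they do the work, as an engineer would, in place of code of your own. Each camera call takes 0.05 s, during which the arm holds its last target.

## Working session

There is one attempt and no reset: what is moved stays moved. The work goes in short steps, Python scripts to look and compute and a shell command to move; the robot and the scene stay as the last step left them, time stands still between calls to the robot, and variables do not carry over. Pictures are saved under pics/ and viewed, and the job is handed in when it is done.

```bash
mkdir -p pics; ls; python3 - <<'E'
from workcell import env, optics
import cv2
for n in ("side","top"):
    c=optics.read_camera(n); cv2.imwrite(f"pics/{n}0.png",c["img"]); print(n,c["camera_matrix"],c["pose"],[k for k in c])
s=env.observe(); print(s)
E
```

```text
pics
side [[463.85697612   0.         280.91917226]
 [  0.         463.85697612 209.33677666]
 [  0.           0.           1.        ]] [[ 9.40135217e-01  2.04443249e-01 -2.72669637e-01  1.12502980e+02]
 [-3.40487466e-01  5.29109203e-01 -7.77246252e-01 -1.31401500e+03]
 [-1.46307353e-02  8.23557168e-01  5.67044560e-01  9.95832064e+02]
 [ 0.00000000e+00  0.00000000e+00  0.00000000e+00  1.00000000e+00]] ['img', 'camera_matrix', 'pose']
top [[417.78063329   0.         288.84985367]
 [  0.         417.78063329 211.14645076]
 [  0.           0.           1.        ]] [[ 1.23637404e-02  9.90319593e-01 -1.38254262e-01  3.80936612e+02]
 [-9.99696035e-01  9.29276555e-03 -2.28360009e-02 -7.98839599e+01]
 [-2.13301747e-02  1.38494576e-01  9.90133464e-01  1.23812483e+03]
 [ 0.00000000e+00  0.00000000e+00  0.00000000e+00  1.00000000e+00]] ['img', 'camera_matrix', 'pose']
{'t': 0.1, 'q': array([-9.36882523e-01,  3.59300640e-01,  1.11614896e-02, -2.83219460e-04,
       -1.22409813e+00, -2.88076515e-01]), 'dq': array([-0.00125688, -0.00104677,  0.00037482,  0.00113684, -0.00014318,
       -0.0017675 ]), 'effort': array([-2.04390984e-03, -5.84766841e+01,  2.94107544e+01,  6.95456743e+00,
       -3.18598148e-03,  6.78096939e-06]), 'position': array([ 228.62523581, -634.65430886,  230.47618192]), 'tcp_rot': array([ 5.40318186e-01, -3.09437021e+00, -2.21296352e-03]), 'ft_force': array([-0.23975774,  0.11713078,  0.18202029]), 'torque': array([-0.03517801,  0.00189837,  0.04969682]), 'finger_gap': 85.38358309027339}
```

View pics/side0.png

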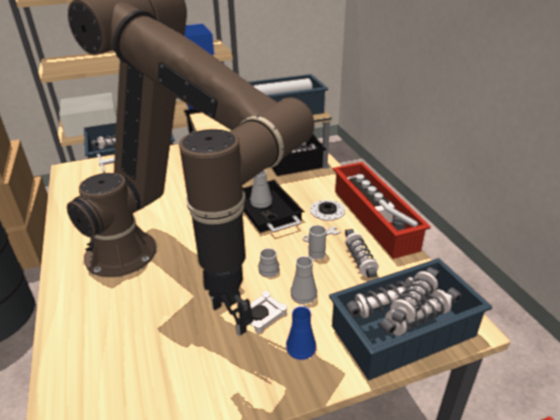

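View pics/top0.png

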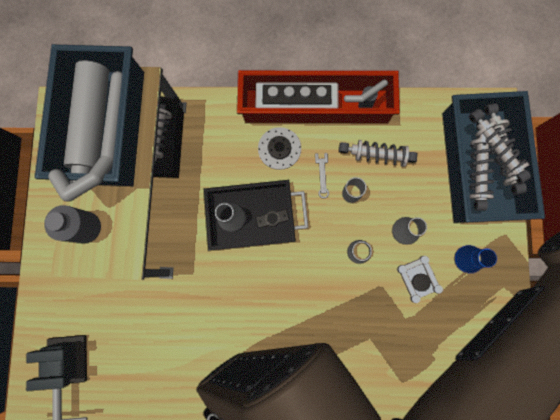

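The tall grey items: loose cone candidate, top (408,230) / side (304,280). The blue look-alike is at top (475,258), the sleeve at (355,189) and the stub at (360,251). The twin is in the tray at (228,212). Next I'll enlarge these to confirm and measure them.

```bash
cat > h.py <<'E'
import numpy as np, cv2
from workcell import env, optics
def cam(n):
    return optics.read_camera(n)
def ray(c,u,v):
    K=c["camera_matrix"];P=c["pose"]
    d=np.array([(u-K[0,2])/K[0,0],-(v-K[1,2])/K[1,1],-1.0])
    return P[:3,3],P[:3,:3]@d
def onz(c,u,v,z):
    o,d=ray(c,u,v); return o+d*(z-o[2])/d[2]
def proj(c,p):
    P=c["pose"];q=P[:3,:3].T@(np.asarray(p,float)-P[:3,3]);K=c["camera_matrix"]
    return np.array([K[0,0]*q[0]/-q[2]+K[0,2],K[1,1]*-q[1]/-q[2]+K[1,2]])
def tri(c1,p1,c2,p2):
    A=[];b=[]
    M=np.zeros((3,3));r=np.zeros(3)
    for c,p in((c1,p1),(c2,p2)):
        o,d=ray(c,*p);d=d/np.linalg.norm(d);Q=np.eye(3)-np.outer(d,d);M+=Q;r+=Q@o
    x=np.linalg.solve(M,r)
    return x,[proj(c1,x)-p1,proj(c2,x)-p2]
def crop(c,x0,y0,x1,y1,s,f,grid=20):
    im=cv2.resize(c["img"][y0:y1,x0:x1],None,fx=s,fy=s,interpolation=cv2.INTER_CUBIC)
    for u in range((x0//grid+1)*grid,x1,grid):
        cv2.line(im,((u-x0)*s,0),((u-x0)*s,6),(0,0,255),1);cv2.putText(im,str(u),((u-x0)*s-10,16),0,.35,(0,0,255),1)
    for v in range((y0//grid+1)*grid,y1,grid):
        cv2.line(im,(0,(v-y0)*s),(6,(v-y0)*s),(0,0,255),1);cv2.putText(im,str(v),(8,(v-y0)*s+4),0,.35,(0,0,255),1)
    cv2.imwrite(f,im)
E
python3 - <<'E'
from h import *
t=cam("top");s=cam("side")
crop(t,330,160,510,300,4,"pics/t1.png");crop(t,130,160,330,290,4,"pics/t2.png")
crop(s,230,150,370,290,4,"pics/s2.png")
crop(s,240,220,370,370,4,"pics/s1.png")
E
```

```text
(no output)
```

View pics/t1.png

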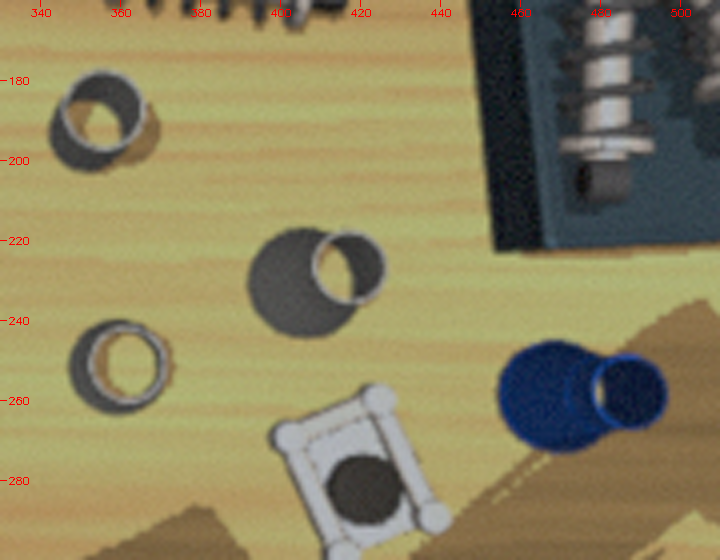

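View pics/t2.png

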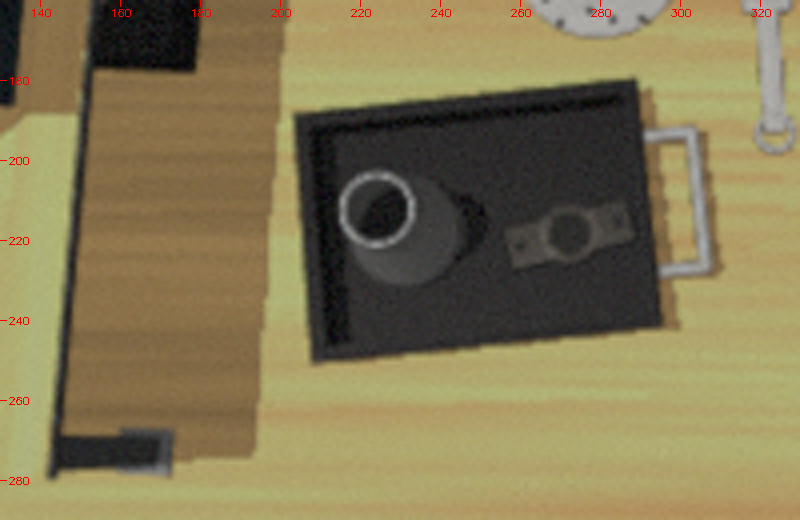

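View pics/s1.png

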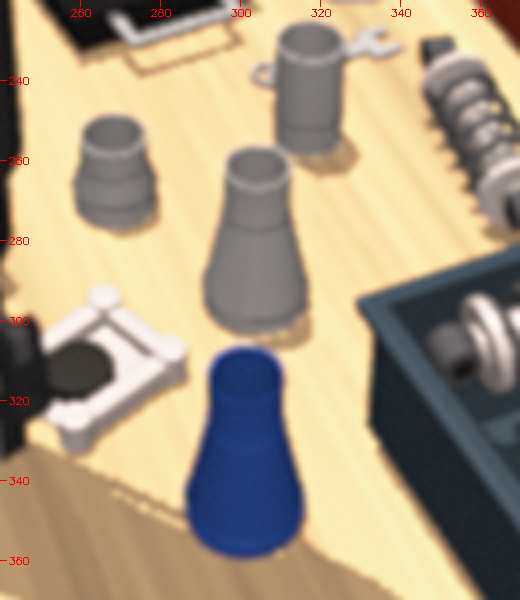

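View pics/s2.png

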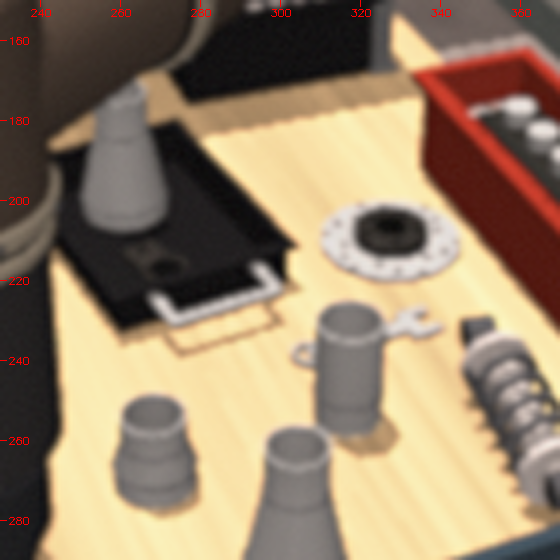

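The crops confirm it. The loose bare-steel cone has its rim at top (417,227) and side (304,261): tall, tapering, standing wide end down. Blue (487,258) is the look-alike. The sleeve (355,188) doesn't taper and the stub (361,251) is short. The twin's rim is at top (224,212). Now to measure.

```bash
cat > m.py <<'E'
from h import *
def rim(c,u,v,r=16,dbg=None):
    u,v=int(u),int(v);S=4
    p=cv2.resize(c["img"][v-r:v+r,u-r:u+r],None,fx=S,fy=S,interpolation=cv2.INTER_CUBIC)
    hsv=cv2.cvtColor(p,cv2.COLOR_BGR2HSV)
    m=((hsv[...,2]>130)&(hsv[...,1]<60)).astype(np.uint8)*255
    if dbg: cv2.imwrite(dbg,np.hstack([p,cv2.cvtColor(m,cv2.COLOR_GRAY2BGR)]))
    cs,_=cv2.findContours(m,cv2.RETR_EXTERNAL,cv2.CHAIN_APPROX_NONE)
    h=cv2.convexHull(max(cs,key=cv2.contourArea))
    (x,y),ax,a=cv2.fitEllipse(h)
    return np.array([(x+.5)/S-.5+u-r,(y+.5)/S-.5+v-r]),np.array(ax)/S,a
E
python3 - <<'E'
from m import *
t=cam("top");s=cam("side")
for n,u,v,z in (("A",417,227,130),("B",224,212,135)):
    e=rim(t,u,v,dbg=f"pics/r{n}.png");p=onz(t,*e[0],z);print(n,e,p, "foot px",proj(t,[p[0],p[1],0]), "diam mm",np.mean(e[1])/t["camera_matrix"][0,0]*(t["pose"][2,3]-z))
    print("side proj of rim",proj(s,p))
print(tri(t,(416.9,226.5),s,(304.0,261.5)))
print(tri(t,(223.9,211.9),s,(260.5,177)))
Z=lambda u,v,z:onz(t,u,v,z).round(1)
# tray top corners z45
for u,v in((204,188),(288.5,180),(295,241.5),(208.5,250)):print("tray",Z(u,v,45))
for u,v in((303.5,192),(307.5,227)):print("handle",Z(u,v,30))
for z in (215,227,233):print("board edge",Z(153,178,z),Z(143,278,z))
print("leg top?",Z(172,272,0), Z(179,177,0))
E
```

```text
A (array([417.35777664, 225.95103741]), array([17.89751816, 19.57526398]), 134.17269897460938) [ 499.27654676 -395.1903932   130.        ] foot px [404.90282893 230.4983431 ] diam mm 49.696559754209275
side proj of rim [303.37228743 261.65878321]
B (array([232.30987549, 211.61871624]), array([1.38634038, 4.56700993]), 0.2324695885181427) [532.2739642   96.76567006 135.        ] foot px [239.31351779 217.8128423 ] diam mm 7.859733114872487
side proj of rim [260.95825551 175.66721219]
(array([ 499.57299352, -394.58974728,  129.53831154]), [array([ 0.17681055, -0.6445902 ]), array([-0.61294168,  0.12712776])])
(array([536.0209574 , 122.7056563 , 113.94247904]), [array([ 0.17107285, -0.67012406]), array([-0.4993402 ,  0.07446704])])
tray [613.4 196.3  45. ]
tray [639.2 -50.2  45. ]
tray [460.2 -71.   45. ]
tray [433.2 176.   45. ]
handle [606.8 -94.4  30. ]
handle [ 503.7 -106.7   30. ]
board edge [604.9 287.  215. ] [356.  297.2 215. ]
board edge [602.3 282.7 227. ] [356.2 292.8 227. ]
board edge [600.9 280.6 233. ] [356.4 290.6 233. ]
leg top? [369.3 291.3   0. ] [655.7 284.5   0. ]
```

```bash
python3 - <<'E'
from h import *
t=cam("top");crop(t,20,40,220,290,3,"pics/t3.png");s=cam("side");crop(s,180,60,340,200,4,"pics/s3.png")
E
```

```text
(no output)
```

View pics/t3.png

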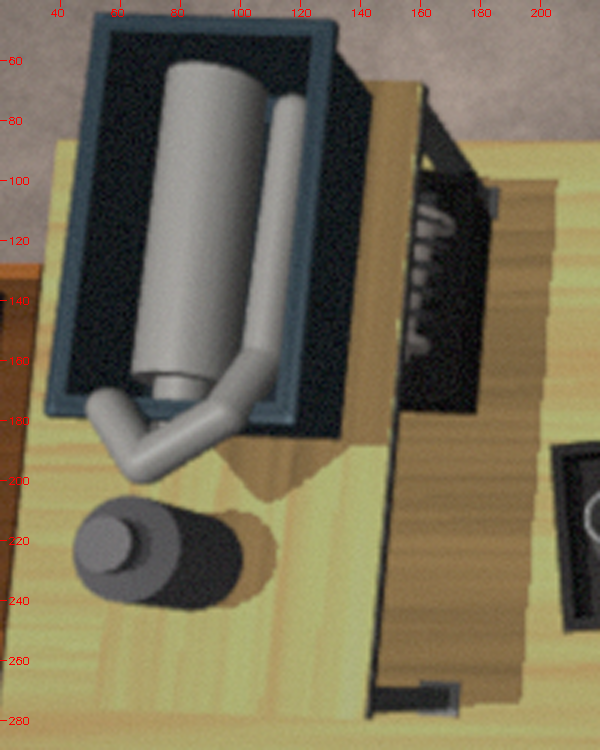

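View pics/s3.png

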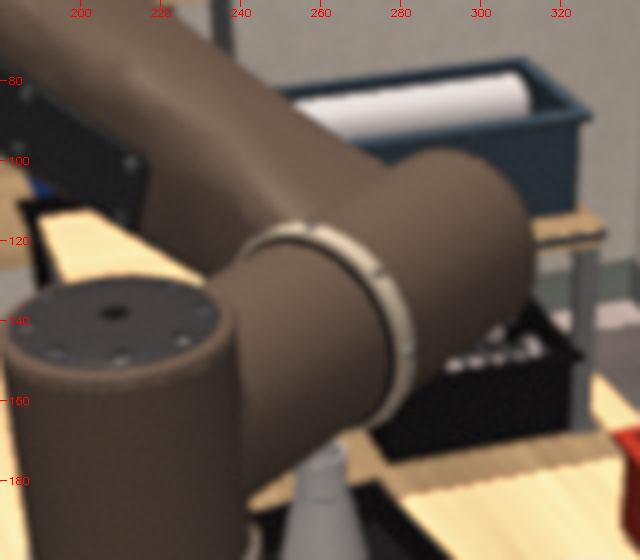

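View pics/rA.png

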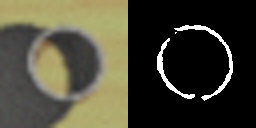

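View pics/rB.png

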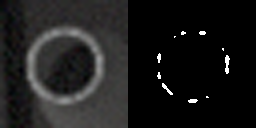

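```bash
cat > mv.py <<'E'
from h import *
from scipy.spatial.transform import Rotation as Ro
# last commanded orientation is taken from measured
def to(p,heading=None,zt=None):
    s=env.observe();R=Ro.from_rotvec(s["tcp_rot"]).as_matrix()
    d=R.T@(np.asarray(p,float)-s["position"])/10
    yaw=np.arctan2(R[1,1],R[0,1])
    out=0 if heading is None else -((heading-yaw+np.pi/2)%np.pi-np.pi/2)
    print("pos",s["position"].round(1),"toolx",R[:,0].round(3),"tooly hd",np.degrees(yaw).round(2),"-> shift cm",d.round(2),"turn",round(out,3),"q6",s["q"][5].round(2),"f",s["ft_force"].round(1),"gap",round(s["finger_gap"],1),"t",s["t"])
E
python3 - <<'E'
from m import *
t=cam("top");S=4;r=14;u,v=224,212
p=cv2.resize(t["img"][v-r:v+r,u-r:u+r],None,fx=S,fy=S,interpolation=cv2.INTER_CUBIC)
g=cv2.cvtColor(p,cv2.COLOR_BGR2GRAY);m=(g>115).astype(np.uint8)*255
pts=cv2.findNonZero(m);(x,y),ax,a=cv2.fitEllipse(cv2.convexHull(pts))
e=((x+.5)/S-.5+u-r,(y+.5)/S-.5+v-r);B=onz(t,*e,135);print(e,np.array(ax)/S,B,proj(t,[B[0],B[1],5]))
Z=lambda u,v,z:onz(t,u,v,z).round(1)
print("board far end",Z(160.7,67.3,227), "near",Z(142.5,278.5,227))
from mv import to
to([499.4,-395,200])
E
```

```text
(223.68280696868896, 212.02455043792725) [18.31523132 18.73789215] [530.96047063 119.88032921 135.        ] [231.34299997 217.96938587]
board far end [894.6 279.5 227. ] near [355.  293.9 227. ]
pos [ 228.8 -635.   231.2] toolx [-0.941 -0.339  0.   ] tooly hd 109.81 -> shift cm [-33.6   13.4    3.12] turn 0 q6 -0.29 f [ 0.1 -0.5 -0.1] gap 85.4 t 0.45
```

The loose cone's axis is at (499.4, -395). Its rim measures 49.7 mm across against the stated 50, and it triangulates to z = 129.5. The twin's axis is at (531, 119.9). The board edge measures 539.8 mm against 540, so the bay mouth is at about (515, 290), heading 88.5°.

```bash
python3 -m handwheel '[[[-17,6.7,1],0,8.5],[[-33.6,13.4,2],0,8.5],[[-33.6,13.4,2],0,8.5],[[-33.6,13.4,2],0,8.5],[[-33.6,13.4,2],0,8.5],[[-33.6,13.4,2],0,8.5],[[-33.6,13.4,2],0,8.5],[[-33.6,13.4,2],0,8.5]]' 30
python3 -m handwheel '[[[0,0,0],0,8.5]]'
python3 - <<'E'
from mv import *
to([499.4,-395,95]); c=cam("top"); crop(c,330,130,530,300,4,"pics/t4.png"); c=cam("side"); crop(c,220,180,400,320,4,"pics/s4.png")
E
```

```text
t: 1.12
position: [479.1, -412.7, 213.2]
tcp_rot: [-0.54, 3.094, -0.001]
ft_force: [0.9, -0.6, 0.1]
finger_gap: 84.6
t: 1.2
position: [482.4, -410.0, 212.4]
tcp_rot: [-0.548, 3.093, 0.0]
ft_force: [-0.7, -0.7, 1.1]
finger_gap: 85.2
pos [ 482.4 -410.   212.4] toolx [-0.939 -0.343 -0.001] tooly hd 110.09 -> shift cm [-2.1   0.83 11.74] turn 0 q6 -0.82 f [-0.7 -0.7  1.1] gap 85.2 t 1.2
```

View pics/s4.png

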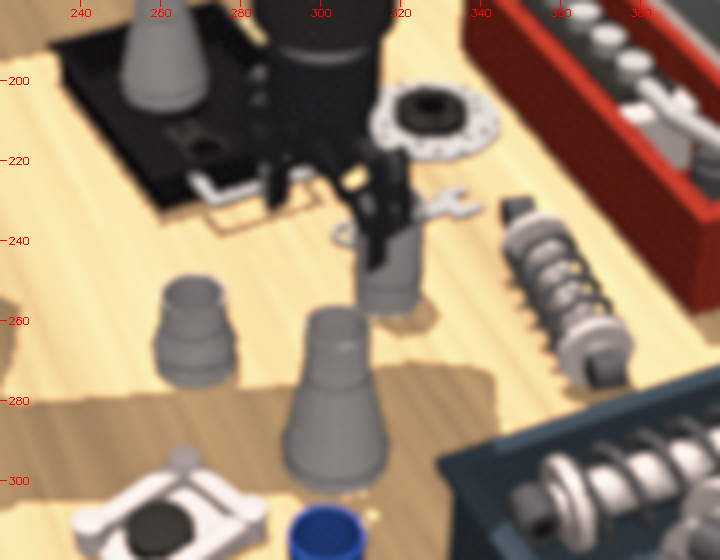

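The fingers are still short of the cone and well above it. I'll let the arm settle and re-read.

```bash
python3 -m handwheel '[[[0,0,0],0,8.5],[[0,0,0],0,8.5]]' >/dev/null
python3 - <<'E'
from mv import *
to([499.4,-395,95])
E
```

```text
pos [ 477.2 -414.9  213. ] toolx [-0.941 -0.338 -0.   ] tooly hd 109.76 -> shift cm [-2.76  1.12 11.8 ] turn 0 q6 -0.82 f [-0.4  0.3  0.1] gap 84.8 t 1.4667
```

```bash
python3 -m handwheel '[[[-2.76,1.12,2],0,8.5],[[-2.76,1.12,4],0,8.5],[[-2.76,1.12,4],0,8.5],[[-2.76,1.12,4],0,8.5]]' >/dev/null
python3 - <<'E'
from mv import *
to([499.4,-395,95])
c=cam("top"); crop(c,330,130,530,300,4,"pics/t5.png")
c=cam("side"); crop(c,230,180,400,320,4,"pics/s5.png")
E
```

```text
pos [ 498.6 -395.   172.3] toolx [-0.941 -0.338  0.002] tooly hd 109.75 -> shift cm [-0.09 -0.04  7.73] turn 0 q6 -0.86 f [ 0.3 -0.7  1.1] gap 85.2 t 1.8
```

View pics/s5.png

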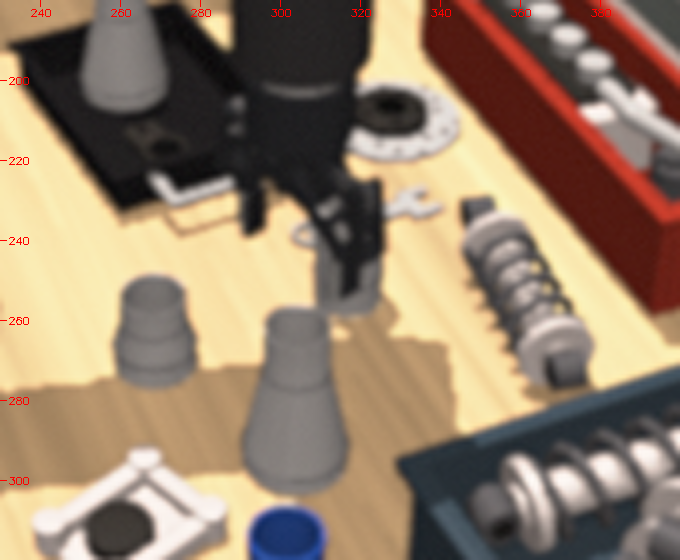

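View pics/t5.png

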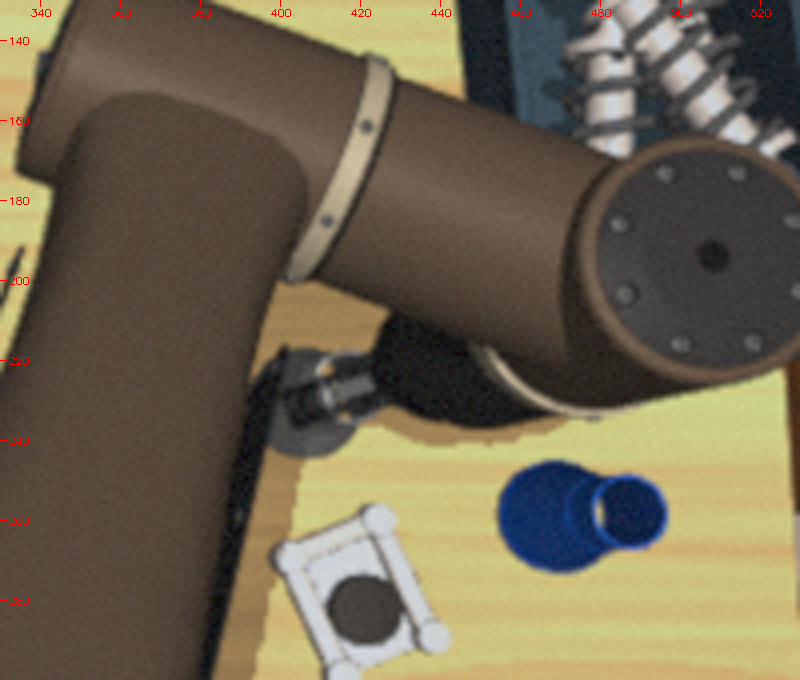

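Both views show the open fingers straddling the cone's axis, so I'm descending and gripping the collar.

```bash
python3 -m handwheel '[[[-0.1,0,3],0,8.5],[[-0.1,0,6],0,8.5],[[-0.1,0,8],0,8.5],[[-0.1,0,8],0,8.5],[[-0.1,0,8],0,8.5]]'
python3 - <<'E'
from mv import *
to([499.4,-395,92])
E
python3 -m handwheel '[[[0,0,0],0,4],[[0,0,0],0,4],[[0,0,0],0,4],[[0,0,0],0,4],[[0,0,0],0,4],[[0,0,0],0,4],[[0,0,0],0,4],[[0,0,0],0,4]]' 40
```

```text
t: 2.32
position: [500.6, -394.8, 93.6]
tcp_rot: [0.54, -3.094, 0.0]
ft_force: [1.4, 0.4, 0.5]
finger_gap: 84.7
pos [ 500.6 -394.8   93.6] toolx [-0.941 -0.338  0.001] tooly hd 109.78 -> shift cm [0.12 0.02 0.16] turn 0 q6 -0.86 f [1.4 0.4 0.5] gap 84.7 t 2.3167
t: 2.98
position: [501.9, -394.5, 95.0]
tcp_rot: [-0.541, 3.092, -0.003]
ft_force: [0.0, 1.4, 5.9]
finger_gap: 48.9
```

```bash
python3 -m handwheel '[[[0,0,-1],0,4],[[0,0,-3],0,4],[[0,0,-6],0,4],[[0,0,-10],0,4],[[0,0,-13],0,4],[[0,0,-15],0,4],[[0,0,-15],0,4],[[0,0,-15],0,4]]'
python3 - <<'E'
from mv import *
to([531,119.9,244])
c=cam("top"); crop(c,330,130,530,300,4,"pics/t6.png")
c=cam("side"); crop(c,230,120,400,270,4,"pics/s6.png")
E
```

```text
t: 3.65
position: [501.3, -393.9, 244.8]
tcp_rot: [-0.54, 3.092, -0.002]
ft_force: [-0.7, 0.2, -4.1]
finger_gap: 48.8
pos [ 501.3 -393.9  244.8] toolx [-0.941 -0.339 -0.003] tooly hd 109.81 -> shift cm [-20.21  47.34   0.06] turn 0 q6 -0.86 f [-0.7  0.2 -4.1] gap 48.8 t 3.65
```

View pics/s6.png

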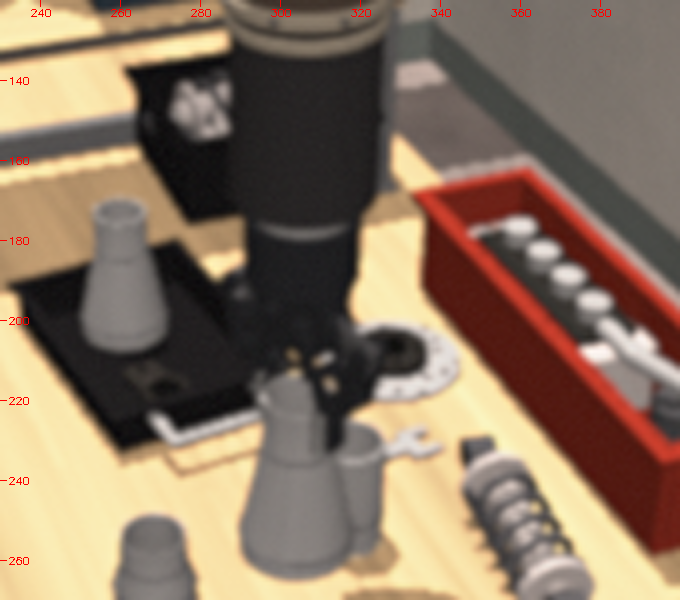

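View pics/t6.png

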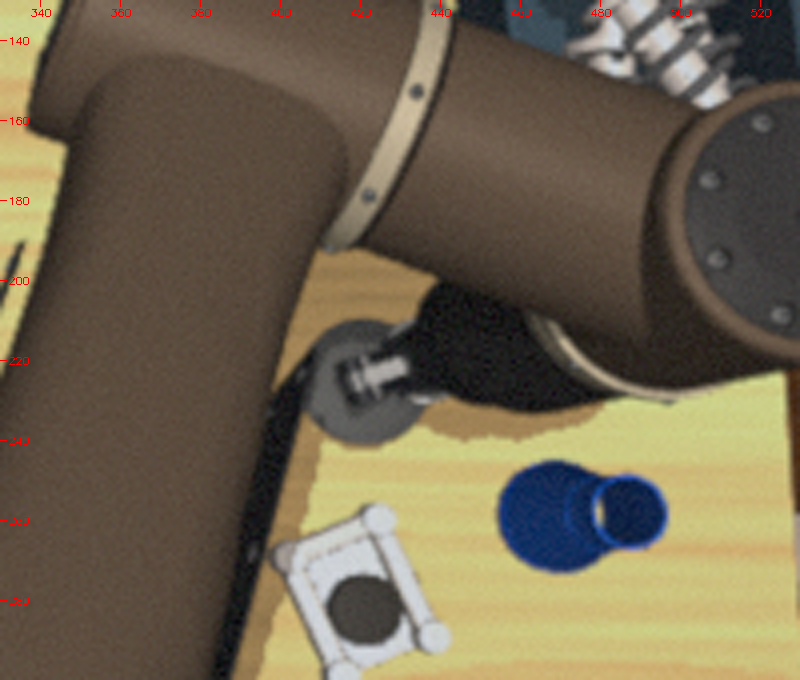

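The cone is held upright and clear, with its foot circle at top (421,225). The twin's rim is now visible from the side at (260,173.5). I'll cross-check both before moving on.

```bash
python3 - <<'E'
from mv import *
t=cam("top");s=cam("side")
print("B rim tri",tri(t,(223.7,212.0),s,(259.8,173.1)), proj(s,[531,119.9,135]))
print("A foot",onz(t,421.2,225.2,150),onz(t,421.2,225.2,163))
print("A rim pred in side",proj(s,[501,-394,275]),proj(s,[501,-394,150]))
E
```

```text
B rim tri (array([533.15877604, 119.81373763, 132.89096094]), [array([ 0.17366822, -0.6802494 ]), array([-0.50236504,  0.07464193])]) [258.71135787 172.77607531]
A foot [ 499.2045202  -399.48644689  150.        ] [ 497.79155475 -395.66810527  163.        ]
A rim pred in side [304.50610803 219.68414902] [303.87292886 255.83433703]
```

```bash
python3 -m handwheel '[[[-0.4,1,-1],0,4],[[-1.3,3,-2],0,4],[[-2.4,5.6,-2],0,4],[[-3.5,8,-2],0,4],[[-4.5,10.4,-2],0,4],[[-5.6,13,-2],0,4],[[-6.6,15.2,-2],0,4],[[-7.6,17.6,-2],0,4]]'
python3 -m handwheel '[[[-1,2.4,0],0,4],[[-2,4.7,0],0,4],[[-3,7,0],0,4],[[-4,9.3,0],0,4],[[-5,11.6,0],0,4],[[-6,13.9,0],0,4],[[-7,16.2,0],0,4],[[-8,18.5,0],0,4]]'
python3 -m handwheel '[[[-1,2.4,0],0,4],[[-2,4.7,0],0,4],[[-3,7,0],0,4],[[-3.8,8.9,0],0,4],[[-4.3,10,0],0,4],[[-4.6,10.7,0],0,4],[[-4.8,11.2,0],0,4],[[-4.8,11.2,0],0,4]]'
python3 -m handwheel '[[[0,0,0],0,4],[[0,0,0],0,4]]'
python3 - <<'E'
from mv import *
to([533.8,120.8,264])
t=cam("top");s=cam("side")
crop(t,130,130,330,290,4,"pics/t7.png")
crop(s,180,80,350,220,4,"pics/s7.png")
E
```

```text
t: 4.52
position: [512.4, -201.1, 262.6]
tcp_rot: [0.541, -3.094, -0.0]
ft_force: [1.3, 0.1, -3.0]
finger_gap: 48.9
t: 5.18
position: [524.8, -0.0, 262.8]
tcp_rot: [0.541, -3.094, 0.0]
ft_force: [0.4, -0.4, -2.9]
finger_gap: 49.2
t: 5.85
position: [532.4, 120.5, 262.7]
tcp_rot: [0.541, -3.094, 0.0]
ft_force: [0.8, -0.1, -3.0]
finger_gap: 48.8
t: 6.02
position: [532.4, 119.3, 262.9]
tcp_rot: [0.539, -3.095, 0.0]
ft_force: [0.6, 0.5, -3.8]
finger_gap: 48.8
pos [532.4 119.3 262.9] toolx [-0.941 -0.338  0.   ] tooly hd 109.77 -> shift cm [-0.18  0.09 -0.11] turn 0 q6 -1.81 f [ 0.6  0.5 -3.8] gap 48.8 t 6.0167
```

View pics/s7.png

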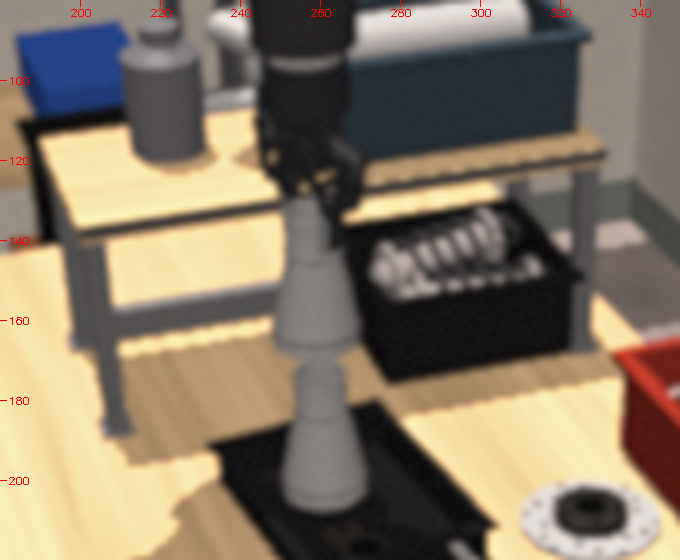

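View pics/t7.png

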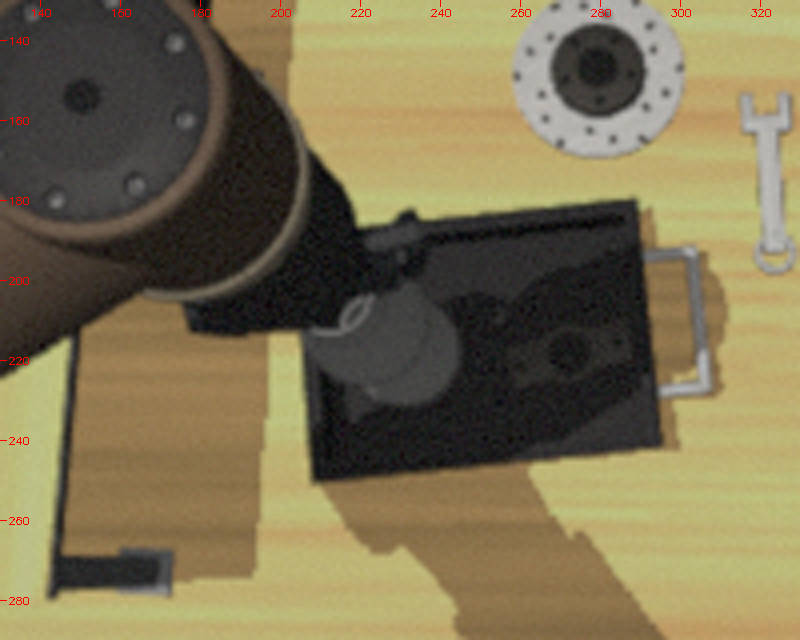

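From the side, the held cone's axis (col 259.4) lines up with the twin's (260–261), as expected. Lowering in stages, watching the force.

```bash
python3 -m handwheel '[[[-0.1,0.05,1],0,4],[[-0.1,0.05,2.5],0,4],[[-0.1,0.05,4],0,4],[[-0.1,0.05,5.5],0,4],[[-0.1,0.05,7],0,4],[[-0.1,0.05,8],0,4],[[-0.1,0.05,8.5],0,4],[[-0.1,0.05,8.5],0,4]]'
python3 -m handwheel '[[[0,0,0],0,4],[[0,0,0],0,4]]'
python3 - <<'E'
from mv import *
to([533.4,120.4,154])
s=cam("side");t=cam("top");
crop(s,180,80,350,220,4,"pics/s8.png");crop(t,130,130,330,290,4,"pics/t8.png")
E
```

```text
t: 6.78
position: [532.7, 120.4, 176.5]
tcp_rot: [0.539, -3.093, 0.001]
ft_force: [-1.0, -0.4, -3.3]
finger_gap: 48.8
t: 6.95
position: [533.9, 121.1, 178.7]
tcp_rot: [-0.54, 3.093, 0.0]
ft_force: [0.2, 0.1, -3.3]
finger_gap: 48.9
pos [533.9 121.1 178.7] toolx [-0.941 -0.339 -0.001] tooly hd 109.82 -> shift cm [ 0.08 -0.05  2.47] turn 0 q6 -1.81 f [ 0.2  0.1 -3.3] gap 48.9 t 6.95
```

View pics/s8.png

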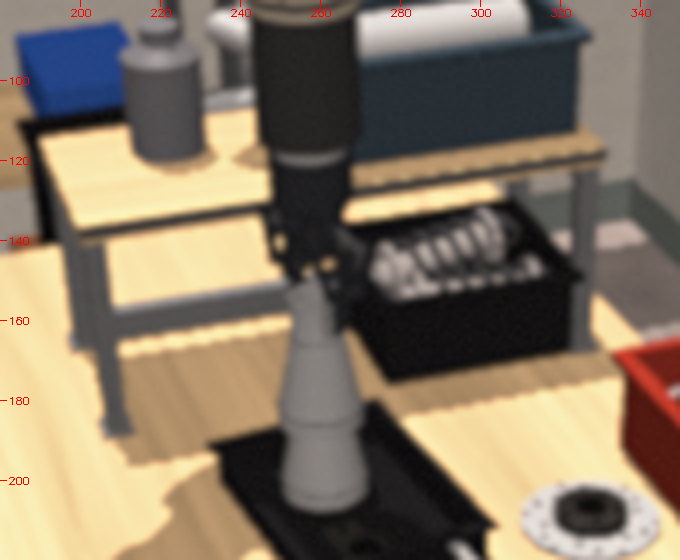

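View pics/t8.png

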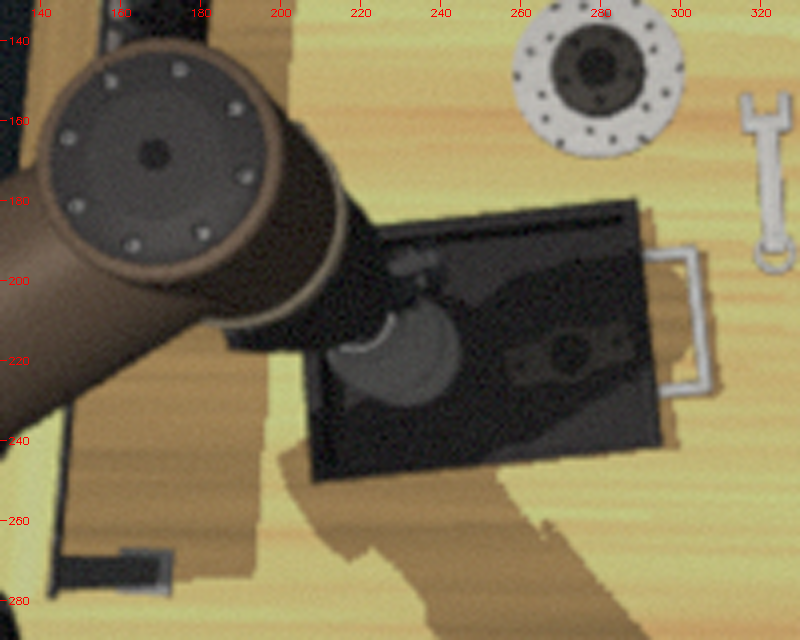

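```bash
python3 - <<'E'
from mv import *
t=cam("top");print(onz(t,230.1,216.9,88),proj(t,[532,120,88]))
E
python3 -m handwheel '[[[0,0,0.5],0,4],[[0,0,1],0,4],[[0,0,1.4],0,4],[[0,0,1.6],0,4],[[0,0,1.6],0,4],[[0,0,1.6],0,4]]'
python3 -m handwheel '[[[0,0,0],0,4],[[0,0,0.1],0,4],[[0,0,0.2],0,4],[[0,0,0.2],0,4]]'
```

```text
[523.82667893 109.9996248   88.        ] [226.61728383 213.95535015]
t: 7.6
position: [533.3, 120.9, 161.7]
tcp_rot: [0.54, -3.094, 0.0]
ft_force: [-0.3, -0.1, -3.4]
finger_gap: 49.0
t: 7.93
position: [533.3, 120.9, 159.8]
tcp_rot: [0.541, -3.095, -0.0]
ft_force: [-0.3, -0.3, -3.1]
finger_gap: 48.7
```

That circle in the top view matches the twin's foot (predicted centre 231.3,218), not the loose cone's, so it doesn't contradict anything. I'll keep lowering in small steps.

```bash
python3 -m handwheel '[[[0,0,0.1],0,4],[[0,0,0.2],0,4],[[0,0,0.2],0,4]]'
python3 -m handwheel '[[[0,0,0.1],0,4],[[0,0,0.1],0,4],[[0,0,0.1],0,4]]'
python3 -m handwheel '[[[0,0,0.1],0,4],[[0,0,0.1],0,4],[[0,0,0.1],0,4]]'

```

```text
t: 8.18
position: [533.6, 120.9, 157.9]
tcp_rot: [-0.541, 3.094, -0.0]
ft_force: [1.5, -0.1, -3.0]
finger_gap: 48.5
t: 8.43
position: [533.6, 121.0, 157.0]
tcp_rot: [-0.54, 3.094, 0.0]
ft_force: [1.3, 0.3, -2.7]
finger_gap: 48.6
t: 8.68
position: [533.5, 121.0, 156.0]
tcp_rot: [-0.541, 3.094, -0.0]
ft_force: [2.3, -0.5, -0.7]
finger_gap: 48.8
```

Light contact with a push of +2 N in x, so the cone needs to go about 1–2 mm towards +x.

```bash
python3 -m handwheel '[[[-0.07,-0.02,0],0,4],[[-0.12,-0.04,0],0,4],[[-0.12,-0.04,0],0,4]]'
python3 -m handwheel '[[[0,0,0.1],0,4],[[0,0,0.1],0,4],[[0,0,0.1],0,4]]'
python3 - <<'E'
from mv import *
to([533.4,120.4,154])
E
```

```text
t: 8.93
position: [534.2, 120.9, 155.6]
tcp_rot: [0.54, -3.094, -0.0]
ft_force: [0.2, -0.3, -3.0]
finger_gap: 48.9
t: 9.18
position: [534.3, 120.8, 154.7]
tcp_rot: [0.54, -3.094, 0.0]
ft_force: [-0.5, -0.7, -2.8]
finger_gap: 48.7
pos [534.3 120.8 154.7] toolx [-0.941 -0.339  0.001] tooly hd 109.81 -> shift cm [ 0.1  -0.01  0.07] turn 0 q6 -1.8 f [-0.5 -0.7 -2.8] gap 48.7 t 9.1833
```

```bash
python3 -m handwheel '[[[0,0,0.1],0,4],[[0,0,0.1],0,4],[[0,0,0.1],0,4]]'
python3 -m handwheel '[[[0,0,0.1],0,4],[[0,0,0.1],0,4],[[0,0,0.1],0,4]]'

```

```text
t: 9.43
position: [534.5, 120.8, 153.9]
tcp_rot: [0.54, -3.095, 0.0]
ft_force: [0.3, -0.5, -0.1]
finger_gap: 49.2
t: 9.68
position: [534.7, 120.9, 153.5]
tcp_rot: [-0.541, 3.094, -0.0]
ft_force: [-2.7, -1.9, 5.8]
finger_gap: 48.9
```

The load has come on, going from -3 to +5.8 N at the predicted height, so the cone is seated. I'll back off slightly and let go.

```bash
python3 -m handwheel '[[[0,0,-0.05],0,4],[[0,0,-0.05],0,5.4],[[0,0,-0.05],0,7],[[0,0,-0.05],0,8.5],[[0,0,-0.05],0,8.5],[[0,0,-0.05],0,8.5],[[0,0,-0.05],0,8.5],[[0,0,-0.05],0,8.5]]'
python3 - <<'E'
from mv import *
to([533.4,120.4,154])
s=cam("side")
crop(s,180,80,350,220,4,"pics/s9.png")
E
```

```text
t: 10.35
position: [534.6, 121.0, 153.4]
tcp_rot: [0.54, -3.095, -0.0]
ft_force: [-0.1, -0.1, -0.6]
finger_gap: 85.0
pos [534.6 121.  153.4] toolx [-0.941 -0.339 -0.   ] tooly hd 109.81 -> shift cm [ 0.13 -0.02 -0.06] turn 0 q6 -1.81 f [-0.1 -0.1 -0.6] gap 85.0 t 10.35
```

View pics/s9.png

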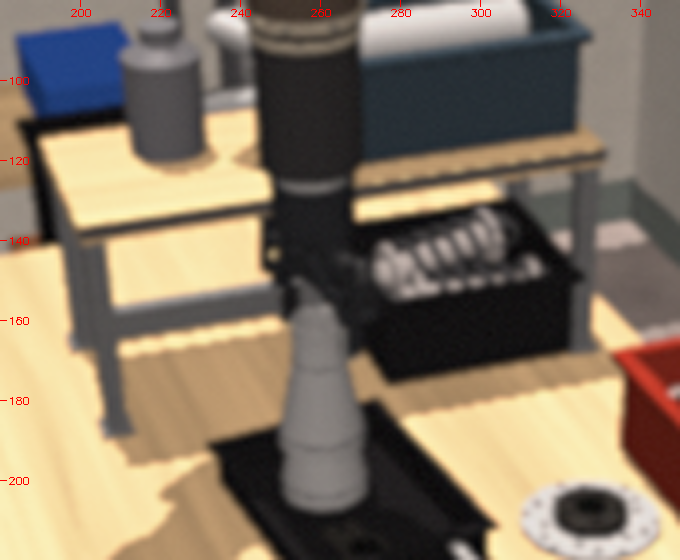

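The cone is nested upright and the fingers are open. Next: straight up and clear, then towards the handle.

```bash
python3 -m handwheel '[[[0,0,-1],0,8.5],[[0,0,-3],0,8.5],[[0,0,-5],0,8.5],[[0,0,-8],0,8.5],[[0,0,-8],0,8.5],[[0,0,-8],0,8.5]]'
python3 - <<'E'
from mv import *
to([555.2,-100.5,200],np.radians(96.6))
E
```

```text
t: 10.9
position: [535.6, 121.5, 236.1]
tcp_rot: [-0.54, 3.09, 0.002]
ft_force: [0.4, -0.2, -1.6]
finger_gap: 85.2
pos [535.6 121.5 236.1] toolx [-0.941 -0.339 -0.005] tooly hd 109.82 -> shift cm [  5.7  -21.55   3.57] turn 0.231 q6 -1.8 f [ 0.4 -0.2 -1.6] gap 85.2 t 10.9
```

```bash
python3 -m handwheel '[[[0.6,-2,-1],0,8.5],[[1.4,-5,-1],0.05,8.5],[[2.3,-8.5,-1],0.1,8.5],[[3.2,-12,-1],0.15,8],[[4.2,-16,0],0.2,7],[[5.2,-20,1],0.23,6],[[5.7,-21.6,2],0.23,5],[[5.7,-21.6,3],0.23,4]]'
python3 -m handwheel '[[[0,0,0],0,3.4],[[0,0,0],0,3.4],[[0,0,0],0,3.4]]'
python3 - <<'E'
from mv import *
to([555.2,-100.5,200],np.radians(96.6))
s=cam("side");t=cam("top")
crop(s,200,90,370,250,4,"pics/s10.png");crop(t,130,130,330,290,4,"pics/t10.png")
E
```

```text
t: 11.57
position: [553.5, -105.0, 202.2]
tcp_rot: [0.176, -3.135, 0.001]
ft_force: [0.3, 0.0, -0.1]
finger_gap: 40.6
t: 11.82
position: [554.4, -100.9, 203.8]
tcp_rot: [-0.183, 3.136, -0.0]
ft_force: [0.2, 0.1, 0.1]
finger_gap: 33.9
pos [ 554.4 -100.9  203.8] toolx [-0.993 -0.117 -0.   ] tooly hd 96.7 -> shift cm [-0.08  0.03  0.38] turn 0.002 q6 -1.62 f [0.2 0.1 0.1] gap 33.9 t 11.8167
```

View pics/s10.png

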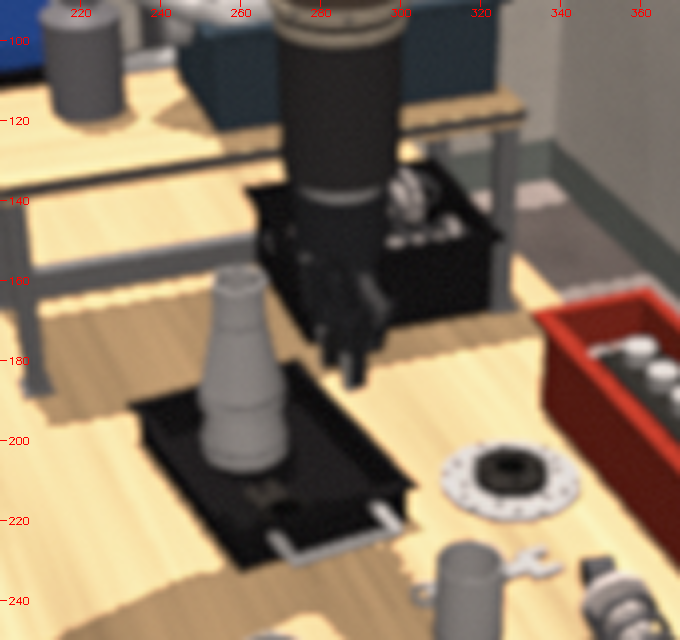

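View pics/t10.png

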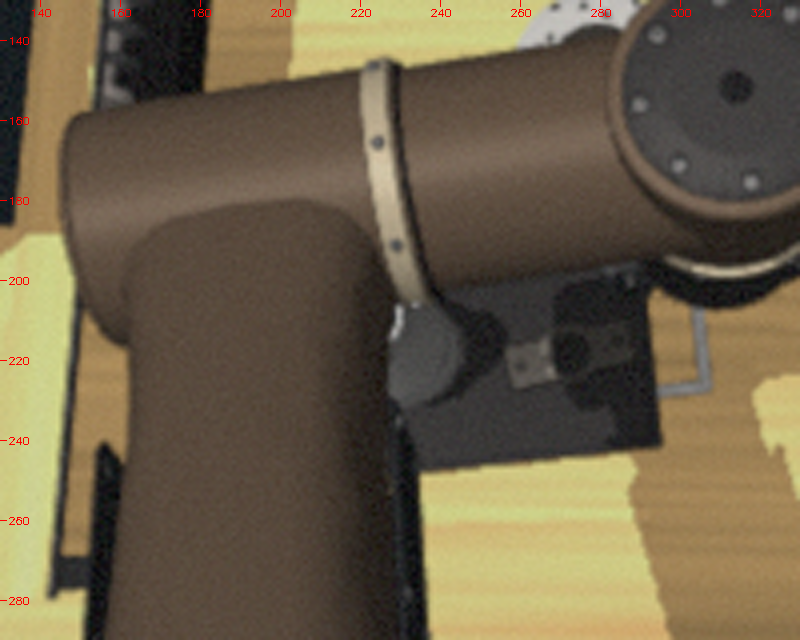

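The pair stands nested and upright from the side, its rim at (259.8,160.2). The forearm and wrist link pass over it, so I'm checking link heights against TCP before going down.

```bash
python3 - <<'E'
from mv import *
t=cam("top");s=cam("side")
print("A rim pred",proj(s,[532,120,190]),proj(s,[532,120,183]))
for z in (350,400,450,500):print(z,proj(s,[554,-101,z]),proj(t,[554,-101,z]))
cv2.imwrite("pics/s11.png",s["img"])
st=env.observe();print(st["q"])
E
```

```text
A rim pred [258.33305148 159.57400277] [258.41421548 161.27330392]
350 [284.65086525 144.37035387] [308.37507258 188.84553066]
400 [284.48418643 129.42265952] [308.9857159  184.16129066]
450 [284.31062235 113.85749769] [309.67157985 178.90003382]
500 [284.12973738  97.63580146] [310.44747547 172.94814478]
[ 1.67637151e-01  1.95714219e-01 -2.78073619e-01  5.66288492e-05
 -1.09584250e+00 -1.62120390e+00]
```

View pics/s11.png

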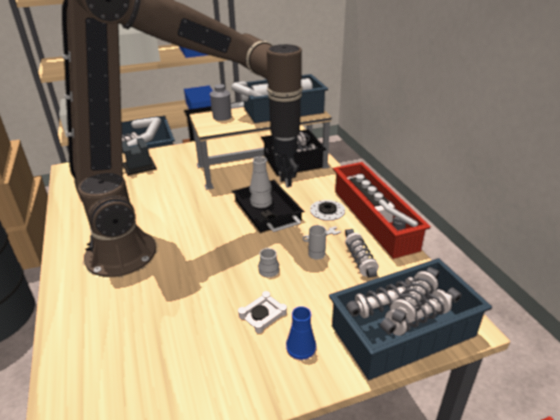

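Link height is about 350 mm above TCP, so it will clear both the 190 mm cones and the shelf stock. The rim prediction for a properly seated cone (258.3,159.6) matches the measured (259.4,159.8). Now I'll check the handle in both views.

```bash
python3 - <<'E'
from mv import *
t=cam("top");s=cam("side")
crop(s,250,200,320,250,8,"pics/s12.png",10)
print(proj(s,[555.2,-100.5,30]),proj(s,[606.8,-94.4,30]),proj(s,[503.7,-106.7,30]))
for u,v in((303,193),(307,227.5)):print(onz(t,u-.4,v-.4,30))
E
```

```text
[285.85231756 227.4208469 ] [299.00618189 223.29259681] [272.42477916 231.65677033]
[605.00050608 -91.72835175  30.        ]
[ 503.36177265 -104.12665346   30.        ]
```

View pics/s12.png

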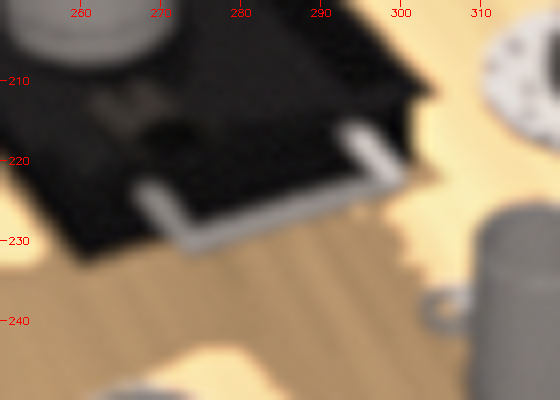

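```bash
python3 -m handwheel '[[[0,0.2,2],0,3.4],[[0,0.2,5],0,3.4],[[0,0.2,8],0,3.4],[[0,0.2,11],0,3.4],[[0,0.2,13.5],0,3.4],[[0,0.2,13.5],0,3.4],[[0,0.2,13.5],0,3.4]]'
python3 - <<'E'
from mv import *
to([554.5,-98.5,12],np.radians(96.8))
s=cam("side");t=cam("top")
crop(s,230,150,330,250,6,"pics/s13.png",10);crop(t,240,150,340,250,6,"pics/t13.png",10)
E
```

```text
t: 12.7
position: [553.4, -99.6, 67.9]
tcp_rot: [0.183, -3.134, 0.001]
ft_force: [0.4, -0.6, 0.7]
finger_gap: 34.2
pos [553.4 -99.6  67.9] toolx [-0.993 -0.116  0.003] tooly hd 96.67 -> shift cm [-0.14  0.1   5.59] turn -0.002 q6 -1.62 f [ 0.4 -0.6  0.7] gap 34.2 t 12.7
```

View pics/s13.png

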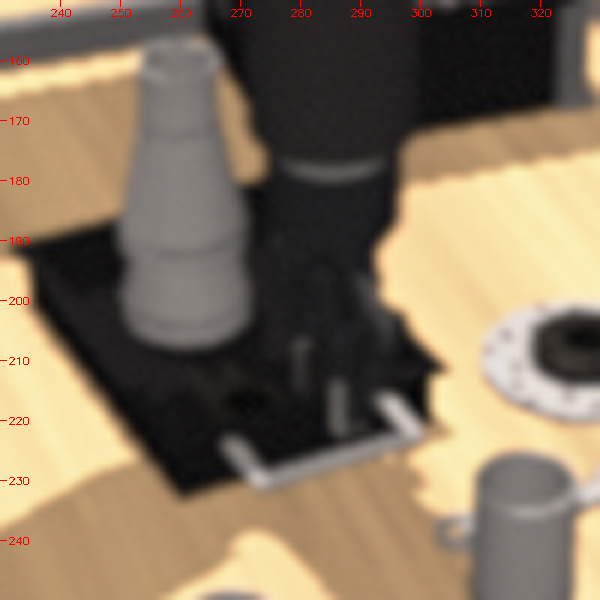

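View pics/t13.png

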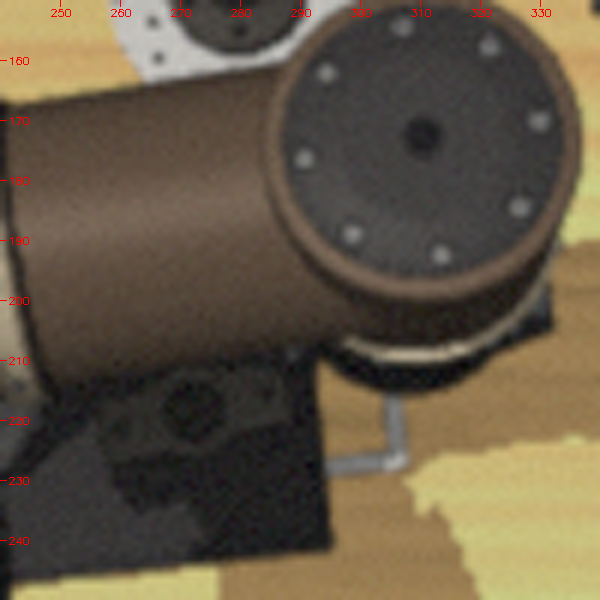

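The fingertips are just above the bar, whose mid is at about (287,226), and aligned with it. Going down around it.

```bash
python3 -m handwheel '[[[-0.1,0.1,1.5],0,3.4],[[-0.1,0.1,2.5],0,3.4],[[-0.1,0.1,3],0,3.4],[[-0.1,0.1,3],0,3.4]]'
python3 -m handwheel '[[[0,0,1],0,3.4],[[0,0,2],0,3.4],[[0,0,2.5],0,3.4],[[0,0,2.5],0,3.4],[[0,0,2.5],0,3.4]]'
python3 - <<'E'
from mv import *
to([554.5,-98.5,12],np.radians(96.8))
s=cam("side")
crop(s,230,150,330,250,6,"pics/s14.png",10)
E
```

```text
t: 13.13
position: [554.5, -98.5, 38.2]
tcp_rot: [0.182, -3.136, -0.0]
ft_force: [0.5, 0.1, 0.7]
finger_gap: 34.0
t: 13.55
position: [554.5, -98.6, 12.8]
tcp_rot: [0.182, -3.135, 0.0]
ft_force: [-0.2, -0.3, -0.5]
finger_gap: 34.1
pos [554.5 -98.6  12.8] toolx [-0.993 -0.116  0.001] tooly hd 96.64 -> shift cm [-0.    0.01  0.08] turn -0.003 q6 -1.63 f [-0.2 -0.3 -0.5] gap 34.1 t 13.55
```

View pics/s14.png

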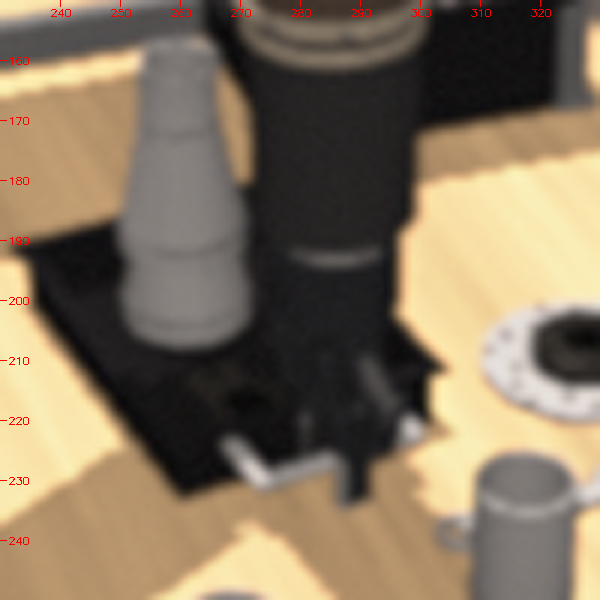

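The front finger is in front of the bar at (288,230), the other is behind it, and there's no contact force. Closing.

```bash
python3 -m handwheel '[[[0,0,0],0,2.4],[[0,0,0],0,1.8],[[0,0,0],0,1.2],[[0,0,0],0,0.6],[[0,0,0],0,0.5],[[0,0,0],0,0.5],[[0,0,0],0,0.5],[[0,0,0],0,0.5]]' 60
python3 - <<'E'
from mv import *
b=np.array([514.9,289.6]);h=np.radians(88.47);x=np.array([np.cos(h),np.sin(h)])
print("goal handle",b-87*x)
to([*(b-87*x),12],h)
E
```

```text
t: 14.27
position: [555.2, -97.6, 13.9]
tcp_rot: [-0.182, 3.135, 0.001]
ft_force: [-0.9, 5.7, 2.2]
finger_gap: 7.9
goal handle [512.57706833 202.63101709]
pos [555.2 -97.6  13.9] toolx [-0.993 -0.116 -0.001] tooly hd 96.64 -> shift cm [ 0.76 30.32  0.21] turn 0.143 q6 -1.63 f [-0.9  5.7  2.2] gap 7.9 t 14.2667
```

```bash
python3 -m handwheel '[[[0.1,0.3,0],0.005,0.5],[[0.4,1.1,0],0.02,0.5],[[0.9,2.3,0],0.035,0.5],[[1.4,3.6,0],0.055,0.5],[[1.9,4.9,0],0.075,0.5],[[2.4,6.2,0],0.095,0.5],[[2.9,7.4,0],0.115,0.5],[[3.3,8.4,0],0.13,0.5]]'
python3 -m handwheel '[[[0.3,0.7,0],0.008,0.5],[[0.4,1,0],0.012,0.5],[[0.4,1,0],0.012,0.5],[[0.4,1,0],0.012,0.5]]'
python3 - <<'E'
from mv import *
b=np.array([514.9,289.6]);h=np.radians(88.47);x=np.array([np.cos(h),np.sin(h)])
to([*(b-87*x),12],h)
s=cam("side");t=cam("top")
crop(s,180,90,350,240,4,"pics/s15.png");crop(t,130,130,330,290,4,"pics/t15.png")
E
```

```text
t: 14.93
position: [512.1, -19.3, 13.9]
tcp_rot: [0.025, 3.141, -0.001]
ft_force: [2.3, -8.6, 1.4]
finger_gap: 7.6
t: 15.27
position: [507.9, -9.0, 13.9]
tcp_rot: [-0.042, -3.141, 0.0]
ft_force: [-4.0, 0.4, 7.6]
finger_gap: 7.7
pos [507.9  -9.   13.9] toolx [-1.     0.027  0.001] tooly hd 88.48 -> shift cm [ 0.09 21.16  0.18] turn 0.0 q6 -1.97 f [-4.   0.4  7.6] gap 7.7 t 15.2667
```

View pics/s15.png

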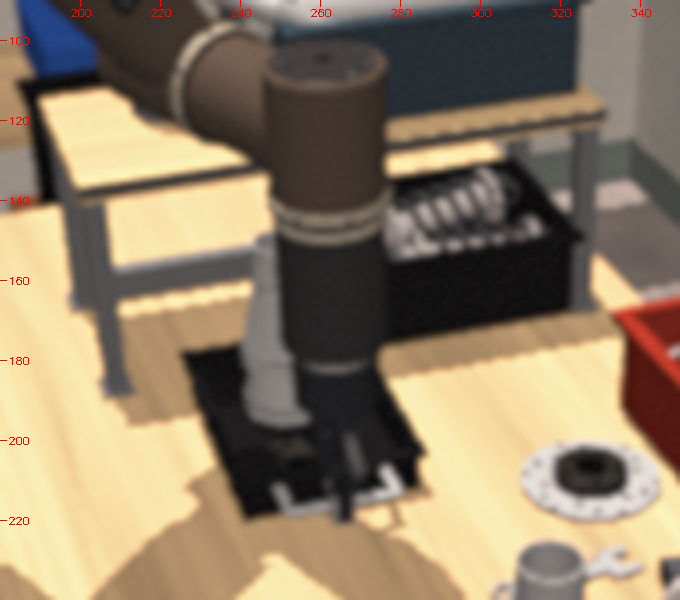

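View pics/t15.png

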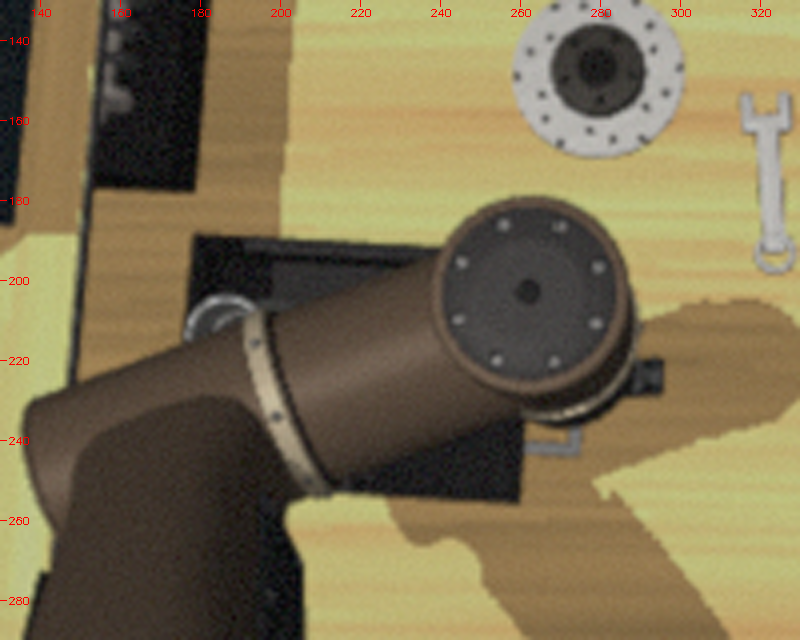

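```bash
python3 - <<'E'
from mv import *
t=cam("top");Z=lambda u,v,z:onz(t,u-.4,v-.4,z)
a=Z(177.7,189,45);b=Z(239,191.8,45);c=Z(260,255.3,45);d=Z(215,253.4,45)
print(a,b,c,d,[np.degrees(np.arctan2(*(p-q)[1::-1])) for p,q in((a,b),(d,c))])
print("crate corner",Z(178.5,177.5,95),Z(178.5,177.5,0),"leg",Z(172,267,0),Z(172,278,0))
b=Z(155,71,227)
E
```

```text
[611.01893306 274.60092417  45.        ] [604.20133051  94.6619766   45.        ] [420.98788371  29.36576695  45.        ] [424.88898438 158.18287877  45.        ] [np.float64(87.83019127986589), np.float64(88.26538332016095)]
crate corner [634.27889405 259.11367825  95.        ] [655.33303974 287.2862581    0.        ] leg [385.05614071 293.29180327   0.        ] [352.95562398 291.63828994   0.        ]
```

The tray is lined up: heading 88.0–88.3° against 88.5°, its sides at x≈424 and 609, between the leg at 385 and the crate beyond 634. It sits a few mm towards +x, so I'll trim that while sliding in.

```bash
python3 -m handwheel '[[[0.05,0.3,0],0,0.5],[[0.1,1.1,0],0,0.5],[[0.2,2.2,0],0,0.5],[[0.3,3.4,0],0,0.5],[[0.4,4.6,0],0,0.5],[[0.5,5.8,0],0,0.5],[[0.5,7,0],0,0.5],[[0.5,8.2,0],0,0.5]]'
python3 -m handwheel '[[[0,1.2,0],0,0.5],[[0,2.4,0],0,0.5],[[0,3.6,0],0,0.5],[[0,4.8,0],0,0.5],[[0,6,0],0,0.5],[[0,7.2,0],0,0.5],[[0,8.2,0],0,0.5],[[0,8.6,0],0,0.5]]'
python3 - <<'E'
from mv import *
b=np.array([514.9,289.6]);h=np.radians(88.47);x=np.array([np.cos(h),np.sin(h)])
to([*(b-87*x),12],h)
s=cam("side");t=cam("top")
crop(s,150,60,350,220,4,"pics/s16.png");crop(t,80,130,280,290,4,"pics/t16.png")
E
```

```text
t: 16.08
position: [504.4, 71.3, 13.8]
tcp_rot: [-0.042, -3.139, 0.005]
ft_force: [-0.1, -15.2, 10.4]
finger_gap: 7.6
t: 16.75
position: [506.6, 157.0, 13.8]
tcp_rot: [-0.041, -3.138, 0.007]
ft_force: [0.2, -17.4, 13.1]
finger_gap: 7.9
pos [506.6 157.   13.8] toolx [-1.     0.026  0.003] tooly hd 88.5 -> shift cm [-0.48  4.58  0.16] turn 0.0 q6 -2.27 f [  0.2 -17.4  13.1] gap 7.9 t 16.75
```

View pics/s16.png

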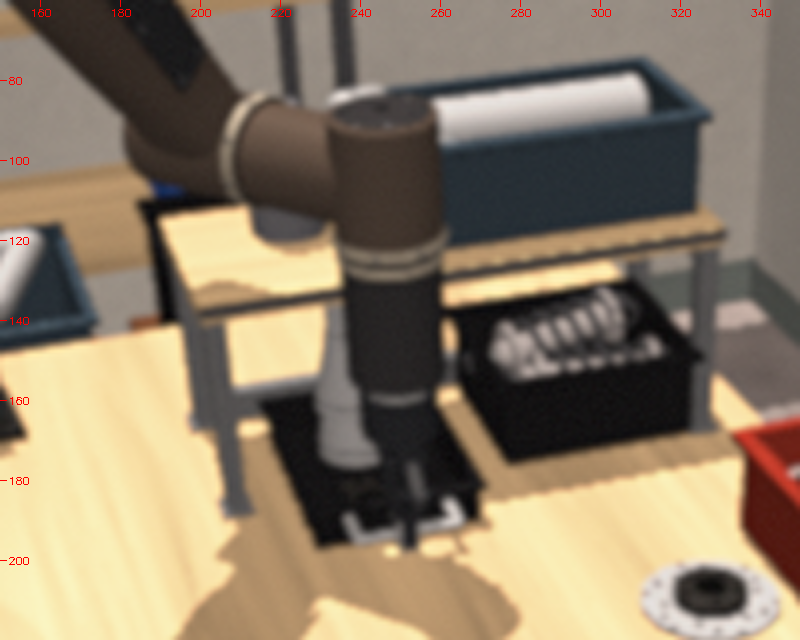

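View pics/t16.png

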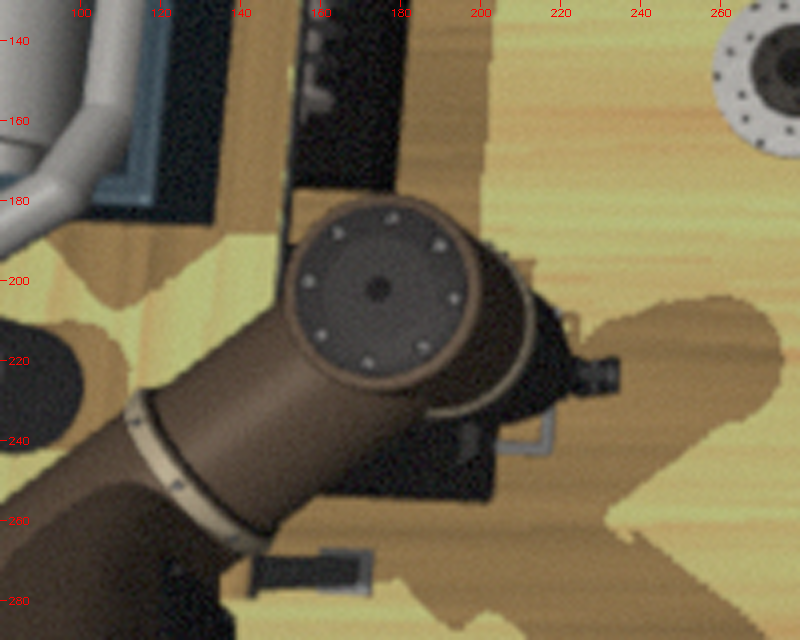

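The tray is inside the bay with the cones upright. There's some downward load (13 N), so I'll ease up 1 mm and creep the rest while watching the force.

```bash
python3 -m handwheel '[[[0,0.3,-0.1],0,0.5],[[0,0.9,-0.1],0,0.5],[[0,1.6,-0.1],0,0.5],[[0,2.3,-0.1],0,0.5],[[0,2.9,-0.1],0,0.5],[[0,3.3,-0.1],0,0.5]]'
python3 -m handwheel '[[[0,0.2,0],0,0.5],[[0,0.4,0],0,0.5],[[0,0.6,0],0,0.5]]'
python3 -m handwheel '[[[0,0.2,0],0,0.5],[[0,0.4,0],0,0.5]]'
```

```text
t: 17.35
position: [507.1, 190.0, 13.9]
tcp_rot: [-0.042, -3.138, 0.006]
ft_force: [0.5, -10.6, 3.7]
finger_gap: 7.8
t: 17.6
position: [507.1, 195.3, 13.9]
tcp_rot: [-0.043, -3.137, 0.007]
ft_force: [0.8, -11.3, 3.1]
finger_gap: 7.9
t: 17.77
position: [507.2, 199.2, 13.9]
tcp_rot: [-0.043, -3.137, 0.007]
ft_force: [-1.1, -11.8, 3.4]
finger_gap: 7.8
```

```bash
python3 -m handwheel '[[[0,0.15,0],0,0.5],[[0,0.3,0],0,0.5]]'
python3 -m handwheel '[[[0,0.1,0],0,0.5],[[0,0.2,0],0,0.5]]'
python3 -m handwheel '[[[0,0.1,0],0,0.5],[[0,0.2,0],0,0.5]]'
```

```text
t: 17.93
position: [507.3, 202.2, 13.9]
tcp_rot: [-0.043, -3.137, 0.007]
ft_force: [0.0, -10.3, 2.9]
finger_gap: 7.4
t: 18.1
position: [507.2, 203.4, 13.9]
tcp_rot: [-0.043, -3.137, 0.009]
ft_force: [4.3, -19.9, 4.3]
finger_gap: 8.0
t: 18.27
position: [507.2, 203.6, 13.9]
tcp_rot: [-0.043, -3.136, 0.013]
ft_force: [8.1, -28.3, 6.2]
finger_gap: 7.9
```

The stop is felt at y = 203.5, against 202.6 predicted for home on the rail, with the force rising to 28 N. I'll relax the push, open and go straight up.

```bash
python3 -m handwheel '[[[0,-0.1,0],0,0.5],[[0,-0.2,0],0,0.5],[[0,-0.2,0],0,1.5],[[0,-0.2,0],0,2.5],[[0,-0.2,0],0,3.4],[[0,-0.2,0],0,3.4],[[0,-0.2,0],0,3.4],[[0,-0.2,0],0,3.4]]'
python3 - <<'E'
from mv import *
b=np.array([514.9,289.6]);h=np.radians(88.47);x=np.array([np.cos(h),np.sin(h)])
to([*(b-87*x),12],h)
s=cam("side");crop(s,200,120,300,220,6,"pics/s17.png",10)
E
```

```text
t: 18.93
position: [509.2, 207.6, 14.5]
tcp_rot: [0.041, 3.141, 0.0]
ft_force: [-0.8, -0.4, 0.7]
finger_gap: 33.9
pos [509.2 207.6  14.5] toolx [-1.     0.026 -0.   ] tooly hd 88.52 -> shift cm [-0.35 -0.49  0.25] turn 0.001 q6 -2.34 f [-0.8 -0.4  0.7] gap 33.9 t 18.9333
```

View pics/s17.png

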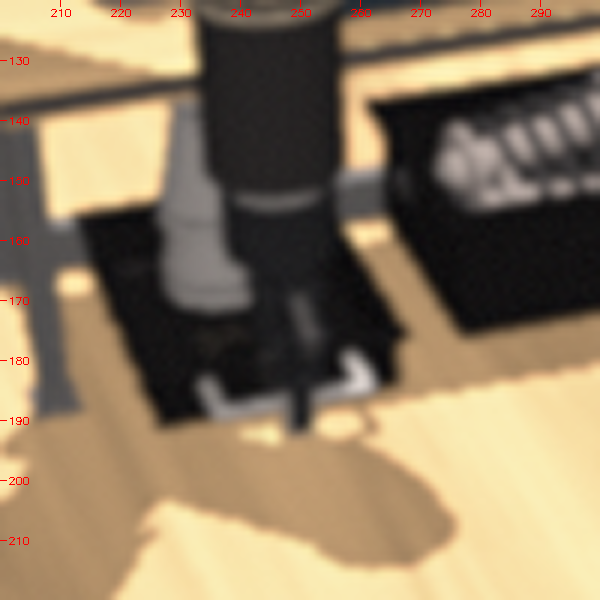

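The fingers are open and clear of the bar. Centring, then lifting.

```bash
python3 -m handwheel '[[[0,-0.35,0],0,3.4],[[0,-0.35,0],0,3.4],[[0,-0.35,-1],0,3.4],[[0,-0.35,-3],0,3.4],[[0,-0.35,-5],0,3.4],[[0,-0.35,-8],0,3.4],[[0,-0.35,-11],0,3.4],[[0,-0.35,-14],0,3.4]]'
python3 -m handwheel '[[[0,-2,-3],0,3.4],[[0,-5,-6],0,3.4],[[0,-8,-9],0,3.4],[[0,-12,-10],0,3.4],[[0,-16,-10],0,3.4],[[0,-20,-10],0,3.4],[[0,-24,-10],0,3.4],[[0,-28,-10],0,3.4]]'
python3 -m handwheel '[[[0,-4,0],0,3.4],[[0,-8,0],0,3.4],[[0,-12,0],0,3.4],[[0,-16,0],0,3.4],[[0,-20,0],0,3.4],[[0,-20,0],0,3.4],[[0,-20,0],0,3.4]]'
python3 - <<'E'
from mv import *
to([512,202,12])
s=cam("side");t=cam("top")
crop(s,150,60,350,220,4,"pics/s18.png");crop(t,80,130,280,290,4,"pics/t18.png")
E
```

```text
t: 19.65
position: [508.8, 203.5, 156.6]
tcp_rot: [0.041, 3.141, 0.0]
ft_force: [0.8, 0.8, -0.7]
finger_gap: 33.7
t: 20.32
position: [501.0, -78.0, 255.7]
tcp_rot: [0.04, 3.14, 0.001]
ft_force: [1.0, -0.8, 0.5]
finger_gap: 34.0
t: 20.9
position: [495.5, -278.2, 254.6]
tcp_rot: [-0.048, -3.141, -0.0]
ft_force: [0.3, 0.7, 0.0]
finger_gap: 34.3
pos [ 495.5 -278.2  254.6] toolx [-1.     0.03   0.001] tooly hd 88.26 -> shift cm [-0.2  48.05 24.26] turn 0 q6 -1.43 f [0.3 0.7 0. ] gap 34.3 t 20.9
```

View pics/s18.png

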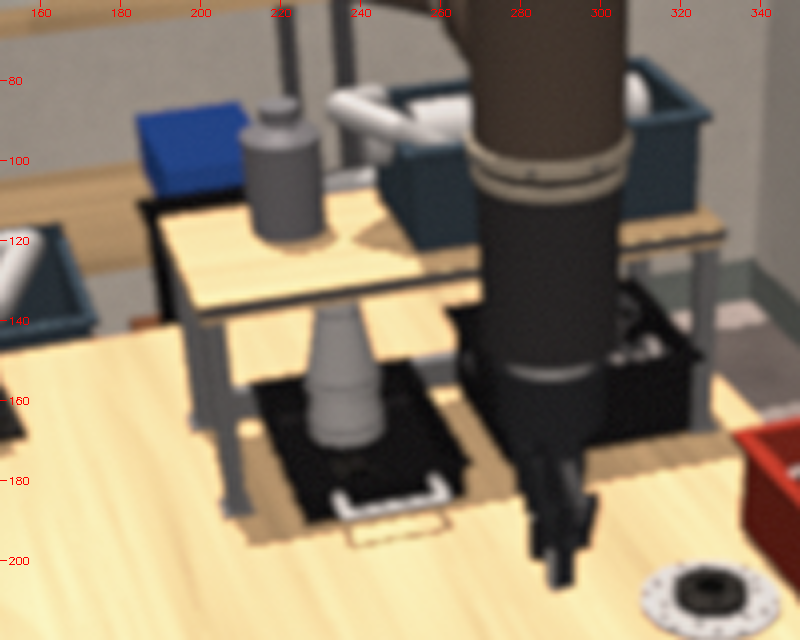

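View pics/t18.png

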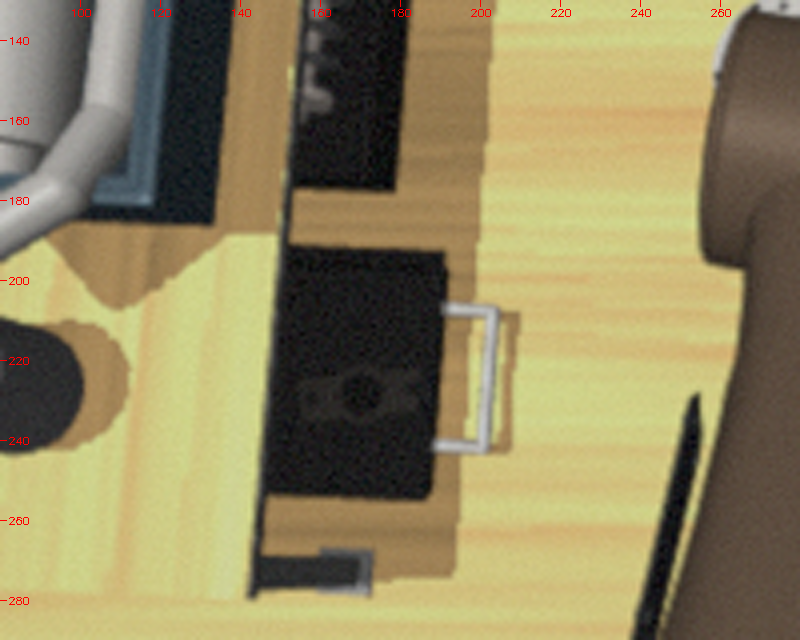

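```bash
python3 - <<'E'
from mv import *
t=cam("top");s=cam("side");Z=lambda u,v,z:onz(t,u-.4,v-.4,z)
p=Z(203,207.3,30);q=Z(201.2,241.5,30);m=(p+q)/2
b=np.array([514.9,289.6]);h=np.radians(88.47);x=np.array([np.cos(h),np.sin(h)]);y=np.array([-x[1],x[0]])
d=p-q;print(p,q,np.linalg.norm(d),"mid",m,"bay x,y",(m[:2]-b)@x,(m[:2]-b)@y,"heading",np.degrees(np.arctan2(d[1],d[0]))+90)
# cone axes in side view: B foot center, A shoulder/ top
c=m[:2]+213*x;print("cone exp",c,[proj(s,[*c,z]).round(1) for z in(5,60,135,190)])
crop(s,205,120,275,190,8,"pics/s19.png",10)
E
```

```text
[559.84712464 201.57026428  30.        ] [459.38445424 202.69473695  30.        ] 100.46896327863371 mid [509.61578944 202.13250061  30.        ] bay x,y -87.57740596898206 2.9469125645427527 heading 89.35871854153493
cone exp [515.30296698 415.05656222] [array([235.9, 167.6]), array([235. , 156.4]), array([233.8, 140.5]), array([232.8, 128.4])]
```

View pics/s19.png

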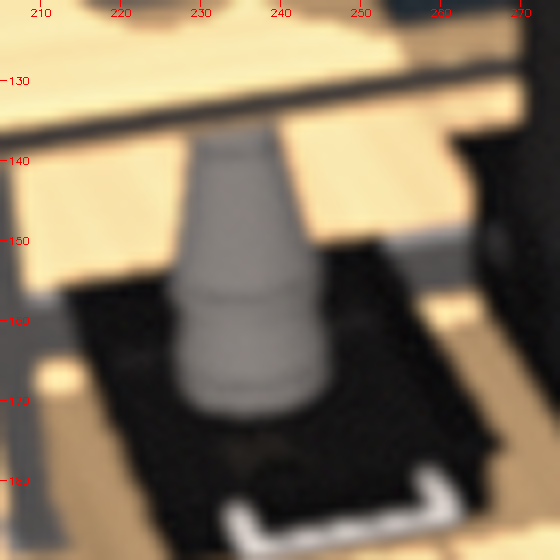

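Final checks agree: the handle is 87.6 mm in front of the mouth (87 expected), 3 mm off-centre, and about 0.9° off straight. The pair's axis at cols 236.6/235.8/234.2 matches an upright line within 1 px. Handing in.

```bash
python3 - <<'E'
from workcell import order
print(order.hand_in())
E
```

```text
the job is handed in; nothing more can be done
None
```

The loose bare-steel cone is standing over its twin, and the tray is fully home against the back rail of the free bay. The job is handed in; handing in gave no verdict.

**Nesting:** I gripped the cone by its top collar, lowered it in 1 mm steps and shifted it about 1 mm when one side touched first. I let go with only about 9 N of push on it, well under the limit. It sat at the expected height, with its rim within about 1 px of the prediction in the side camera.

**Sliding the tray:** I held the tray by the handle, turned it straight and slid it in until I felt it stop against the rail, with about 28 N at the end. Then I released the handle and drew the arm back about half a metre.

**Last checks:**
- **Tray position:** the handle is 87.6 mm in front of the mouth (87 mm expected), 3 mm off centre and about 0.9° off straight.
- **Cones:** from the side they look upright and concentric, below the shelf. The shelf now hides their top rim, so the final nesting height could not be re-measured. The force readings showed no sign of a knock on the way in.
- **Other parts:** I did not re-measure them. The robot's path stayed clear of them, and those visible in the pictures looked unmoved.
- **One check failed:** a top-view measurement of the loose cone's foot turned out to be the twin's foot, so I ignored it.

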